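# Find the tight spot of a second-hand linear slide

### The job

A second-hand linear slide is being tried out on the bench before the sale: it has one tight spot somewhere along its rail. Swing its clamp lever open, run the carriage gently right up against the rubber buffer at the left end (the robot's left) and then all the way to the buffer at the right end, feeling for the place where it drags, then bring the carriage back and leave it standing on that tight spot, let go and with the clamp still open. Do not knock about the tools lying around.

Things in the scene. Friction and masses are not known exactly. Their poses are not given: they have to be found in the camera images.
- bed: the slide's bed: an aluminium profile 90 mm wide (x), 45 mm high, with a 12 mm steel plate 94 mm high on each end, 447 mm long over all (y), bolted to the bench. Origin: under its middle, on the bench. Its y axis runs along the rail towards the left end (within 0.3 rad of the robot's left), x across, z up
- rail: the steel guide rail on the bed, 23 mm wide, 420 mm long, its top 67 mm above the bench. Origin 45 mm above the bench. The tight spot is a worn, invisible length of its raceways, 40 mm of travel or more from either end: over about 28 mm of travel the drag rises from 3 N to 8 to 10 N and falls again; its middle is the tight spot. A carriage left on it stays there
- carriage: the sliding carriage: ball block and clamp body under an aluminium saddle plate, 70 mm wide, top 91 mm above the bench. Origin: on the rail's centre line, 51 mm above the bench, below the upright of the angle plate; axes as the bed. The saddle reaches 92 mm left (+y) and 35 mm right (-y) of it. 0.75 kg. Drag about 3 N free, about 30 N clamped
- plate_grip (a point): middle of the upright of the steel angle plate on the carriage, 129 mm above the bench: the place to hold or push. The upright is 10 mm thick along the rail, 46 mm wide across it, its top 147 mm above the bench; its foot, 8 mm thick, lies on the saddle on the right (-y). The lever's hub, 26 mm across, stands 74 mm to the left (+y)
- clamp_lever (a joint): angle of the clamp lever on top of the carriage, rad: 0 clamped, lever along the rail to the left; it grows counter-clockwise from above to 1.57 open, lever across the rail towards the robot. The clamp is off from about 1.0; swing it past 1.2. It takes up to 5 N at its tip, little past 0.7, and stays where it is left
- lever_tip (a point): centre of the 16 mm ball at the end of the black clamp lever, 68 mm from the lever's upright axis and 122 mm above the bench. The axis stands 74 mm to the left (+y) of the carriage's origin. The arm is 12 mm round and rises from 109 mm above the bench at the hub
- buffer_left: the black rubber buffer at the left end (+y of the bed), a 22 mm disc, 18 mm long, that stops the saddle plate. Origin: where it is fixed to the end plate, 81 mm above the bench; its free face is 18 mm nearer the middle. It gives 1 mm for each 4 N. From buffer to buffer the carriage travels 260 mm
- buffer_right: the same buffer at the right end (-y of the bed); its free face is 18 mm nearer the middle than its origin
- adjustable: bystander: a steel adjustable wrench, 200 mm long, 14 mm high, lying on the bench in front of the slide
- oil_can: bystander: a small red oil can with a spout, 72 mm across, 136 mm high, standing behind the slide
- pipe_wrench: bystander: a rusty pipe wrench, 300 mm long, to the right
- stub_wrench: bystander: a red pipe wrench, 230 mm long, to the right
- grease_gun: bystander: a grease gun, 370 mm long, 60 mm thick, lying to the left
- hammer: bystander: a hammer lying to the left

How it is judged:
By the outcome, as a careful person would: the job done as asked, in the order asked, and still so for the second after the job is handed in, with the robot touching nothing.
It also fails if it takes over 72 s, if anything falls off the work surface, if the arm or the gripper's body presses on something with over 40 N, if the wrist force passes 120 N, or if a joint passes its speed limit or range.

### The arm

A 6-joint arm with a two-finger parallel gripper is mounted at the origin on the work surface. World frame = base frame: x ahead of the robot, y to its left, z up, the work surface at z = 0. Lengths are in mm, angles in rad, forces in N, time in s.
With the tool pointing down it reaches from about 400 to 925 mm from the base axis. Payload 12.5 kg.
Tool frame: the origin (TCP) lies on the front face of the gripper's body, between the roots of the fingers; the fingertips stand 78 mm ahead of it and the grasp point (between the pads) lies 59 mm ahead of it (env.nose_length is the distance from the TCP to the fingertips, in mm); z points along the fingers, y is the line along which they close (so a half turn about z gives the same grasp; the last joint's range is limited). The gripper opens to 95 mm and grips with 3 to 60 N. Pads are 20 mm wide; open, the fingers measure 119 mm over their backs; the gripper's body (75 mm by 180 mm) begins 59 mm behind the grasp point.
Start: joints at [-1.26, 0.491, 1.559, -0, 1.092, -0.106], TCP at [253.045, -571.495, 292.261] pointing down, gripper open.
Joint ranges: [-3.1, 3.1], [-0.84, 2.19], [0.05, 2.79], [-1.13, 4.28], [0.06, 2.93], [-2.69, 2.69]. Speed limits (rad/s): [2.22, 2.22, 2.79, 3.14, 3.14, 3.14].

### API

Orientations are given as [roll, pitch, yaw] about the fixed x, y, z axes, in that order (R = Rz(yaw) Ry(pitch) Rx(roll)).
In Python, from cell import env gives the robot as it stands.
- The arm moves only by the tool jog_arm, never from a script. Its argument "motion" is a list of rows, each a list of 7 numbers: the turn, a rotation vector about the tool's x, y, z in degrees, then the shift along the tool's x, y, z in mm, then the finger opening in mm, from 0 to 95.1. In form: [[wx, wy, wz, x, y, z, hand], ...]. A call has 1 to 10 rows; each row shifts and turns the commanded pose from where the row before left it, along the tool's axes as they then stand; what a row does not reach is not made up. A row lasts 1/8 s, in which the tool goes at most 62.5 mm and 10.7 degrees, less where a joint would pass 70% of its speed; a pose out of reach is approached as far as the arm can. A call is refused whole if a number of a shift passes 62.5 or a number of a turn 10.7, either way. A call with a gripper value outside its range is refused whole. The fingers move at their own pace and stop on an object; the grip force is fixed at half the most. Time passes only in rows, so rows that do not move let the fingers close. It gives the time, the measured TCP pose, the force, the opening and the grip force at its end, in the units of the state.
- env.state(): the state, without advancing time (a new reading comes with each control period).
- env.read_camera(name): name is "scene" or "side" or "wrist"; returns a dict with "color" (400x640x3 uint8, red, green, blue), "z_map" (400x640 float32, mm along the optical axis (not along the pixel's ray), 0 where there is no reading), "camera_matrix" (3x3 intrinsics, pixels), "world_to_cam" (4x4, takes a point from world to camera coordinates). Camera axes: x right, y up, looking along -z (the intrinsics and any distortion apply to the point x, -y, -z); pixel columns grow to the right and rows downward; lengths in mm; the calibration is good to about 2 mm. A picture is of the moment at which its call begins.
- env.job_done(): hands the job in; it is judged then, once.
Trained networks look in the newest picture that a camera, given by its name, has taken for a name from the list of things; names that differ only in an ending like _2 or _b are one class to them, and where a whole thing is asked for, a point or a joint stands for the part that bears it (a point fixed in the world has none). Each returns a list of dicts, best first, with "score" (0 to 1); they miss things now and then, are a little off and sometimes report something else, mostly with a low value. They report only what shows in the picture. A call takes as long as a camera call.
- env.recognise(camera, thing): "location" ([column, row] in pixels, amid what is visible of it).
The state is a dict: "t": time; "joints": joint angles; "qvel": joint speeds; "tau": joint torques, N m; "eef_pos": TCP position; "tcp_rot": TCP orientation; "ft_force": force on the tool from outside, world axes, zero at the start; "moment": the same for the moment, N m; "opening": opening from 0.0 (shut) to 1.0 (fully open); "grip_force": force on a finger pad.
Only numpy, scipy, OpenCV 4.12 (cv2) and the standard library are available. Lean on these libraries where they do the work, as an engineer would, in place of code of your own. Each camera call takes 0.05 s, during which the arm holds its last target. There are 200 camera calls.

## Working session

There is one attempt and no reset: what is moved stays moved. The work goes in short steps, Python scripts to look and compute and a tool call to move; the robot and the scene stay as the last step left them, time stands still between calls to the robot, and variables do not carry over. Pictures are saved under pics/ and viewed, at most 10 in all, crops included, and the job is handed in when it is done.

Besides the shell and the picture viewer there is one more tool, called after "Emit:" by a JSON object that holds its "api" and its "payload", one argument or row to a line. jog_arm: Moves the arm, as the interface text tells. Its arguments: {"type":"object","properties":{"motion":{"type":"array"}},"required":["motion"]}

```bash
mkdir -p pics; ls; cat > h.py <<'E'
import numpy as np, cv2
from cell import env
def pix(c,p):
    P=c["world_to_cam"]@np.r_[p,1]; v=c["camera_matrix"]@np.array([P[0],-P[1],-P[2]]); return v[:2]/v[2]
def ray(c,uv):
    d=np.linalg.inv(c["camera_matrix"])@np.r_[uv,1]; d=np.array([d[0],-d[1],-d[2]])
    R=c["world_to_cam"][:3,:3]; t=c["world_to_cam"][:3,3]; return -R.T@t, R.T@d
def at_z(c,uv,z):
    o,d=ray(c,uv); return o+d*(z-o[2])/d[2]
def at_d(c,uv):
    o,d=ray(c,uv); u,v=np.round(uv).astype(int); w=c["z_map"][max(v-1,0):v+2,max(u-1,0):u+2]; w=w[w>0]
    return o+d*np.median(w) if len(w) else None
def tri(c1,u1,c2,u2):
    o1,d1=ray(c1,u1);o2,d2=ray(c2,u2); s=np.linalg.lstsq(np.c_[d1,-d2],o2-o1,rcond=None)[0]
    a,b=o1+d1*s[0],o2+d2*s[1]; return (a+b)/2,np.linalg.norm(a-b)
def save(c,n): cv2.imwrite("pics/"+n+".png",c["color"][:,:,::-1])
E
python3 - <<'E'
from h import *
np.set_printoptions(precision=1,suppress=True)
print(env.state())
C={}
for n in ["scene","side"]:
    c=C[n]=env.read_camera(n); save(c,n+"0")
    for t in ["plate_grip","lever_tip","buffer_left","buffer_right","carriage","bed","oil_can","adjustable","pipe_wrench","stub_wrench","grease_gun","hammer"]:
        for r in env.recognise(n,t)[:2]: print(n,t,round(r["score"],2),np.array(r["location"]),at_d(c,r["location"]))
E
```

```text
pics
{'t': 0.0, 'joints': array([-1.3,  0.5,  1.6, -0. ,  1.1, -0.1]), 'qvel': array([-0., -0.,  0., -0.,  0., -0.]), 'tau': array([  0. , -61.3, -25.8,   0.1,   0. ,  -0. ]), 'eef_pos': array([ 253. , -571.3,  291.7]), 'tcp_rot': array([-3.1, -0. ,  0.4]), 'ft_force': array([-0. ,  0.6,  0.6]), 'moment': array([-0., -0.,  0.]), 'grip_force': 0.0, 'opening': 0.9974292101464095}
scene plate_grip 0.6 [288.6 188.4] [558.2 -54.6  92. ]
scene lever_tip 0.76 [306.4 187.6] [543.6  -3.8 106.6]
scene buffer_left 0.52 [353.7 217.2] [563.5 158.8  91.7]
scene carriage 0.59 [290.1 187.6] [555.2 -51.5  94.2]
scene bed 0.6 [299.3 206.7] [570.9  -9.5  55.7]
scene oil_can 0.88 [271.5 227.7] [691.4  -7.1  66.8]
scene adjustable 0.83 [340.2 198.7] [430.3  35.6  15.1]
scene pipe_wrench 0.91 [242.7 151. ] [ 391.5 -393.    17.3]
scene stub_wrench 0.66 [169.  187.8] [ 681.9 -430.3   15.4]
scene grease_gun 0.87 [471.2 233.9] [413.9 418.5  55.9]
scene hammer 0.68 [446.6 347.3] [736.9 484.8  22. ]
side plate_grip 0.68 [319.  185.5] [534.7 -57.   92.3]
side lever_tip 0.48 [307.3 193.6] [537.1  12.7 120.5]
side lever_tip 0.19 [277.4 186. ] [662.3  -5.4  67.1]
side buffer_right 0.48 [348.8 153.2] [ 521.2 -239.5   90.4]
side buffer_right 0.42 [339.8 228.6] [419.3   8.5  14.7]
side carriage 0.71 [317.8 186.4] [536.9 -53.2  90.4]
side bed 0.77 [315.5 201.7] [515.7  -1.9  79.3]
side oil_can 0.9 [281.  187.2] [650.3  -8.4  65.2]
side adjustable 0.71 [340.9 234.3] [405.5  27.1  15.4]
side pipe_wrench 0.57 [390.5 151.3] [ 424.7 -395.3   17.2]
side stub_wrench 0.83 [328.  122.5] [ 700.6 -420.    15.5]
side grease_gun 0.57 [295.1 341. ] [335.1 415.7  56.4]
side hammer 0.68 [392.  152.7] [ 415.3 -385.7   22.7]
side hammer 0.61 [175.4 304.7] [690.5 481.7  20. ]
```

```bash
python3 - <<'E'
import cv2,numpy as np
a=cv2.imread("pics/scene0.png")[140:270,210:410];b=cv2.imread("pics/side0.png")[130:260,240:440]
cv2.imwrite("pics/both.png",cv2.resize(np.vstack([a,b])[:, :],None,fx=2.3,fy=2.3,interpolation=cv2.INTER_CUBIC))
E
```

```text
(no output)
```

View pics/both.png

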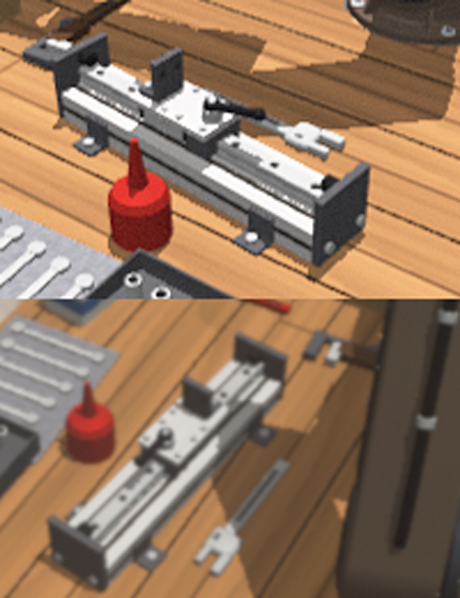

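```bash
cat >> h.py <<'E'
def cloud(c):
    v,u=np.nonzero(c["z_map"]>0); z=c["z_map"][v,u]
    d=np.linalg.inv(c["camera_matrix"])@np.c_[u,v,np.ones(len(u))].T*z; d[1:]*=-1
    M=np.linalg.inv(c["world_to_cam"]); return (M[:3,:3]@d).T+M[:3,3], np.c_[u,v]
def rel(p,yaw):
    """move to world p (TCP) and tool yaw: shift in tool axes, turn about z deg"""
    s=env.state(); r=s["tcp_rot"]; from scipy.spatial.transform import Rotation as Ro
    R=Ro.from_euler("xyz",r).as_matrix(); return R.T@(np.array(p)-s["eef_pos"]), np.degrees((R.T@Ro.from_euler("xyz",[np.pi,0,yaw]).as_matrix()))
E
python3 - <<'E'
from h import *
np.set_printoptions(precision=3,suppress=True)
s=env.state(); print(s["tcp_rot"],s["eef_pos"])
for n in ["scene","side"]:
    c=env.read_camera(n); P,_=cloud(c)
    m=(abs(P[:,0]-560)<90)&(abs(P[:,1])<290)
    for lo,hi in [(40,48),(60,70),(86,97),(105,112),(113,150)]:
        Q=P[m&(P[:,2]>lo)&(P[:,2]<hi)]
        r=cv2.minAreaRect(Q[:,:2].astype(np.float32)); print(n,lo,hi,len(Q),r)
    q=P[m&(P[:,2]>113)&(P[:,1]<-30)];print(q.mean(0),len(q), q[:,2].max())
    q=P[m&(P[:,2]>100)&(P[:,1]>-30)&(P[:,1]<80)&(P[:,0]<600)];print(q[::3])
c=env.read_camera("wrist");M=np.linalg.inv(c["world_to_cam"]);print(M,c["camera_matrix"])
E
```

```text
[ 3.141 -0.     0.417] [ 253.046 -571.492  292.275]
scene 40 48 1382 ((541.395263671875, -41.60191345214844), (447.2802429199219, 94.57792663574219), 83.9793930053711)
scene 60 70 763 ((569.8596801757812, -45.46881103515625), (448.6630554199219, 153.89508056640625), 84.00442504882812)
scene 86 97 819 ((540.1784057617188, -43.25215148925781), (451.9781494140625, 92.83306884765625), 83.74401092529297)
scene 105 112 64 ((546.5728149414062, -49.319923400878906), (128.7883758544922, 44.04276657104492), 76.8382568359375)
scene 113 150 279 ((532.1116943359375, -21.89105987548828), (47.40960693359375, 155.583251953125), 2.282184600830078)
[537.176 -90.186 133.307] 174 150.22756035189207
[[540.369 -27.67  113.952]
 [537.633 -19.417 115.62 ]
 [544.077 -24.897 113.839]
 [539.698 -17.941 114.059]
 [549.951 -27.34  112.935]
 [546.304 -19.831 113.799]
 [542.7   -12.316 114.689]
 [540.675  -3.641 116.953]
 [549.329 -21.045 111.745]
 [544.341 -14.594 111.411]
 [543.144  -5.263 114.428]
 [543.866   5.402 119.093]
 [542.216  14.195 121.632]
 [550.434 -23.773 107.964]
 [548.135 -15.214 110.043]
 [550.2
[... 2163 characters left out ...]
]
 [536.     10.271 116.777]
 [540.491  26.784 125.904]
 [535.651  16.926 118.889]
 [540.976  31.94  126.079]
 [536.708  21.209 117.817]
 [546.089  35.446 121.852]
 [536.642  33.223 125.23 ]
 [544.98   48.793 131.307]
 [539.542  40.266 125.909]
 [534.659  30.651 119.073]
 [543.503  45.571 124.202]
 [535.179  41.61  125.164]
 [541.923  53.898 128.931]
 [534.972  47.828 126.911]
 [541.463  54.768 125.376]
 [533.96   49.561 124.567]
 [537.546  49.689 117.769]]
[[   0.404    0.873    0.273  330.681]
 [  -0.915    0.385    0.12  -536.845]
 [  -0.      -0.298    0.955  385.363]
 [   0.       0.       0.       1.   ]] [[346.641   0.    320.715]
 [  0.    346.641 193.976]
 [  0.      0.      1.   ]]
```

Emit:
{"api": "jog_arm", "payload": {
  "motion": [
    [0, 0, 0, 43, -41, -4, 95],
    [0, 0, 0, 43, -41, -4, 0],
    [0, 0, 0, 43, -41, -4, 0],
    [0, 0, 0, 43, -41, -4, 0],
    [0, 0, 0, 43, -41, -4, 0],
    [0, 0, 0, 43, -41, -4, 0],
    [0, 0, 0, 43, -41, -4, 0],
    [0, 0, 0, 43, -41, -4, 0],
    [0, 0, 0, 43, -41, -4, 0],
    [0, 0, 0, 43, -41, -4, 0]
  ]
}}

```text
t: 2.7
eef_pos: [480.7, -20.6, 332.7]
tcp_rot: [3.141, -0.001, 0.417]
ft_force: [1.0, -1.0, -0.5]
opening: 0.107
grip_force: 0.0
```

Emit:
{"api": "jog_arm", "payload": {
  "motion": [
    [0, 0, 10, 0, 0, 0, 0],
    [0, 0, 10, 0, 0, 0, 0],
    [0, 0, 10, 0, 0, 0, 0],
    [0, 0, 0, 0, 0, 0, 0]
  ]
}}

```text
t: 3.2
eef_pos: [480.3, -22.4, 332.3]
tcp_rot: [3.141, -0.0, -0.106]
ft_force: [-0.6, 0.3, 0.6]
opening: 0.007
grip_force: 0.0
```

```bash
python3 - <<'E'
from h import *
np.set_printoptions(precision=3,suppress=True)
s=env.state(); print(s["tcp_rot"],s["eef_pos"],s["ft_force"])
c=env.read_camera("wrist"); save(c,"w1"); np.savez("w1.npz",**c)
for t in ["plate_grip","lever_tip","buffer_left","buffer_right","carriage"]:
    for r in env.recognise("wrist",t)[:2]: print(t,round(r["score"],2),np.array(r["location"]),at_d(c,r["location"]))
E
```

```text
[ 3.141 -0.    -0.106] [480.252 -22.449 332.309] [-0.559  0.323  0.586]
plate_grip 0.77 [351.3 115.1] [535.367 -56.758  91.559]
lever_tip 0.8 [279.8 117. ] [542.861   6.902 120.168]
buffer_left 0.89 [124.7 108.5] [564.059 153.916  91.481]
buffer_right 0.89 [544.4 111.1] [ 519.72  -237.102   91.81 ]
carriage 0.78 [352.7 112.9] [537.258 -58.215  91.735]
```

View pics/w1.png

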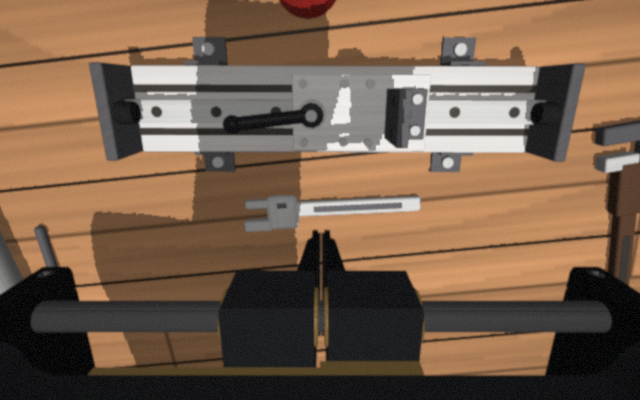

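The wrist picture shows the whole slide: ball at about (232,124), hub (312,116), upright at (397,118), end plates at columns 92–130 and 550–583; the adjustable wrench is well clear, in front.

```bash
python3 - <<'E'
from h import *
np.set_printoptions(precision=1,suppress=True)
c=dict(np.load("w1.npz"))
print("ball",at_z(c,(232,124),122),at_d(c,(232,124)),"hub",at_z(c,(312,116),115),at_d(c,(312,116)))
P,uv=cloud(c); B=np.array([540,-42.5]); a=-.105
R=np.array([[np.cos(a),np.sin(a)],[-np.sin(a),np.cos(a)]])
L=(P[:,:2]-B)@R.T
ok=(abs(L[:,0])<55)&(abs(L[:,1])<240)
q=L[ok&(P[:,2]>84)&(P[:,2]<98)&(abs(L[:,1])>200)]; r=cv2.minAreaRect(q.astype(np.float32)); print("ends",r)
for sg in(1,-1):
    e=q[sg*q[:,1]>0]; print("end",e.mean(0),e.min(0),e.max(0))
q=np.c_[L,P[:,2]][ok&(P[:,2]>141)&(L[:,1]<0)]; print("upright top",len(q),q.mean(0),q.min(0),q.max(0))
q=np.c_[L,P[:,2]][ok&(P[:,2]>100)&(L[:,1]>0)]; print("lever",len(q),q.min(0),q.max(0)); 
t=q[q[:,1]>q[:,1].max()-14]; print("ball",t.mean(0)); t=q[abs(q[:,1]-26)<13];print("hub",t.mean(0))
S=np.c_[L,P[:,2]][ok&(P[:,2]>88)&(P[:,2]<94)&(abs(L[:,1])<150)]; print("saddle",S.min(0),S.max(0))
E
```

```text
ball [541.5  48.5 122. ] [542.2  46.3 130.4] hub [540.3 -20.6 115. ] [540.5 -20.7 116.6]
ends ((-1.0474967956542969, -0.1842041015625), (447.2509460449219, 89.6193618774414), 89.77102661132812)
end [  1.7 214. ] [-44.7 200. ] [ 44.6 223.4]
end [  -0.1 -214. ] [ -46.7 -223.9] [  42.9 -200. ]
upright top 23438 [-33.2 -34.1 348.2] [-55. -68. 141.] [ 21.6  -0.  374.4]
lever 42131 [-55.    0.  100.1] [ 11.3  97.8 374.5]
ball [-34.8  88.6 337.9]
hub [-32.5  25.5 341.8]
saddle [-35.7 -86.   88.8] [33.6 41.2 94. ]
```

Emit:
{"api": "jog_arm", "payload": {
  "motion": [
    [0, 0, 0, 46, -35, 0, 0],
    [0, 0, 0, 46.5, -36, 0, 0],
    [0, 0, 0, 0, 0, 50, 0],
    [0, 0, 0, 0, 0, 50, 0],
    [0, 0, 0, 0, 0, 34, 0],
    [0, 0, 0, 0, 0, 14, 0],
    [0, 0, 0, 0, 0, 0, 0]
  ]
}}

```text
t: 4.38
eef_pos: [579.9, 38.2, 184.1]
tcp_rot: [3.141, 0.001, -0.106]
ft_force: [-0.6, -0.5, -0.1]
opening: -0.0
grip_force: 0.0
```

```bash
python3 - <<'E'
from h import *
s=env.state(); print(s["eef_pos"],s["ft_force"])
c=env.read_camera("wrist"); save(c,"w2"); 
E
```

```text
[579.89487644  38.15876652 184.12071687] [-0.62599011 -0.5098075  -0.14345067]
```

View pics/w2.png

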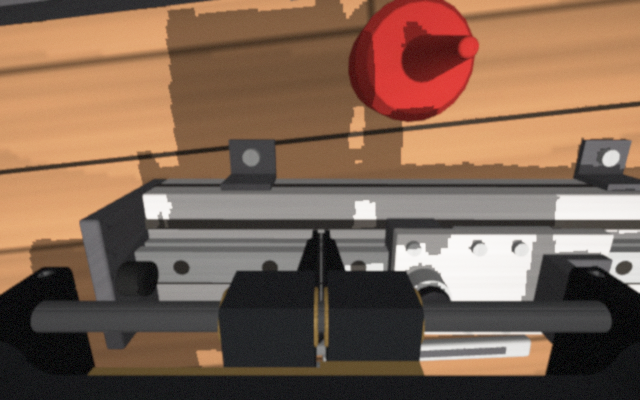

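The fingertips (322,235) stand behind the lever's ball, clear of everything. Now I sweep.

Emit:
{"api": "jog_arm", "payload": {
  "motion": [
    [0, 0, 0, -6.5, -0.3, 0, 0],
    [0, 0, 0, -6.5, -0.3, 0, 0],
    [0, 0, 0, -6.4, -1.4, 0, 0],
    [0, 0, 0, -6.4, -1.4, 0, 0],
    [0, 0, 0, -6.5, 0, 0, 0],
    [0, 0, 0, -6.5, 0, 0, 0],
    [0, 0, 0, -6.4, 1.2, 0, 0],
    [0, 0, 0, -6.4, 1.2, 0, 0]
  ]
}}

```text
t: 5.42
eef_pos: [528.3, 44.5, 184.2]
tcp_rot: [3.141, -0.0, -0.107]
ft_force: [3.4, -3.8, 0.3]
opening: 0.007
grip_force: 2.0
```

Emit:
{"api": "jog_arm", "payload": {
  "motion": [
    [0, 0, 0, -6, 2.5, 0, 0],
    [0, 0, 0, -6, 2.5, 0, 0],
    [0, 0, 0, -5.4, 3.6, 0, 0],
    [0, 0, 0, -5.4, 3.6, 0, 0]
  ]
}}

```text
t: 5.92
eef_pos: [504.1, 35.0, 184.2]
tcp_rot: [-3.141, 0.0, -0.107]
ft_force: [2.2, 0.8, 0.3]
opening: 0.003
grip_force: 0.7
```

Emit:
{"api": "jog_arm", "payload": {
  "motion": [
    [0, 0, 0, -4.6, 4.6, 0, 0],
    [0, 0, 0, -4.6, 4.6, 0, 0],
    [0, 0, 0, -3.5, 5.5, 0, 0],
    [0, 0, 0, -3.5, 5.5, 0, 0],
    [0, 0, 0, 0, 0, 0, 0]
  ]
}}

```text
t: 6.55
eef_pos: [486.0, 16.3, 184.2]
tcp_rot: [3.141, 0.001, -0.107]
ft_force: [0.7, 0.1, 0.6]
opening: 0.0
grip_force: 0.0
```

```bash
python3 - <<'E'
from h import *
np.set_printoptions(precision=1,suppress=True)
for n in ["wrist","side","scene"]:
    c=env.read_camera(n); save(c,n+"3")
    for t in ["lever_tip","plate_grip"]:
        for r in env.recognise(n,t)[:1]: print(n,t,round(r["score"],2),np.array(r["location"]),at_d(c,r["location"]))
a=cv2.imread("pics/wrist3.png")
b=cv2.resize(cv2.imread("pics/side3.png")[150:230,260:388],(640,400),interpolation=cv2.INTER_CUBIC)
cv2.imwrite("pics/m3.png",cv2.resize(np.vstack([a,b]),(480,600)))
E
```

```text
wrist lever_tip 0.94 [369.  170.8] [529.2 -11.2 115.6]
wrist plate_grip 0.67 [369.2 169.9] [529.6 -11.3 115.5]
side lever_tip 0.32 [176.5 304.1] [686.4 480.2  25. ]
scene lever_tip 0.54 [306.7 179.1] [ 388.9 -118.5    2.9]
scene plate_grip 0.85 [290.9 187.8] [552.1 -51.3  91.8]
```

View pics/m3.png

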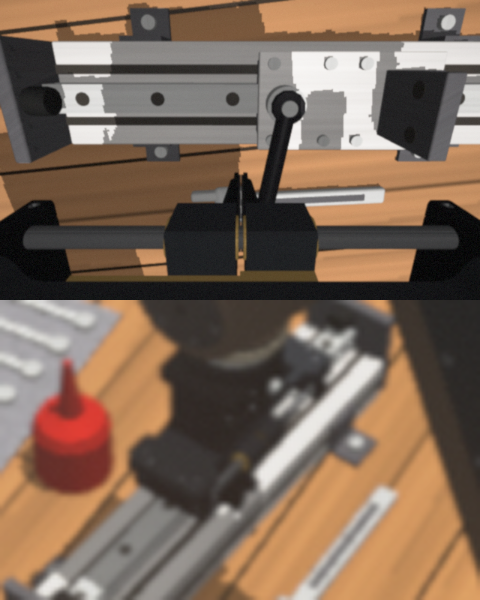

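The lever is across the rail, around 1.3 rad (hub (384,144), arm to about (360,267) in wrist pixels). I'll nudge it a little more for margin.

Emit:
{"api": "jog_arm", "payload": {
  "motion": [
    [0, 0, 0, -1.5, 3, 0, 0],
    [0, 0, 0, -1.2, 3, 0, 0],
    [0, 0, 0, -0.5, 2, 0, 0],
    [0, 0, 0, 0, 2, 0, 0],
    [0, 0, 0, 0, 0, 0, 0]
  ]
}}

```text
t: 7.62
eef_pos: [481.9, 6.9, 184.2]
tcp_rot: [3.141, 0.0, -0.107]
ft_force: [0.7, 0.2, 0.1]
opening: 0.003
grip_force: 0.2
```

Emit:
{"api": "jog_arm", "payload": {
  "motion": [
    [0, 0, 0, 0, -15, 0, 0],
    [0, 0, 0, 0, -15, -30, 0],
    [0, 0, 0, 0, 0, -50, 0],
    [0, 0, 0, 0, 20, -50, 0],
    [0, 0, 0, 0, 0, 0, 0]
  ]
}}

```text
t: 8.25
eef_pos: [483.9, 17.1, 317.3]
tcp_rot: [3.141, -0.006, -0.107]
ft_force: [-0.4, 0.5, -0.9]
opening: 0.006
grip_force: 0.0
```

```bash
python3 - <<'E'
from h import *
np.set_printoptions(precision=1,suppress=True)
c=env.read_camera("wrist"); save(c,"w4"); np.savez("w4.npz",**c)
for t in ["lever_tip","plate_grip","carriage"]:
    for r in env.recognise("wrist",t)[:1]: print(t,round(r["score"],2),np.array(r["location"]),at_d(c,r["location"]))
P,uv=cloud(c); B=np.array([539,-42.6]); a=-.107
R=np.array([[np.cos(a),np.sin(a)],[-np.sin(a),np.cos(a)]])
L=np.c_[(P[:,:2]-B)@R.T,P[:,2]]
L=L[(abs(L[:,0])<90)&(abs(L[:,1])<150)]
q=L[(L[:,2]>140)&(L[:,2]<152)&(L[:,1]<-20)];print("upright",len(q),q.mean(0),q.min(0),q.max(0))
q=L[(L[:,2]>88)&(L[:,2]<94)&(abs(L[:,0])<40)]; print("saddle",q.min(0),q.max(0))
q=L[(L[:,2]>103)&(L[:,2]<135)&(L[:,1]>-15)];print("lever",len(q),q.min(0),q.max(0))
for x in range(-80,20,10):
    k=q[abs(q[:,0]-x)<5]; print(x,len(k),k.mean(0) if len(k) else "")
E
```

```text
lever_tip 0.74 [350.2 142.2] [521.3 -11.6 116.1]
plate_grip 0.82 [400.5 118.4] [534.  -60.2  91.6]
carriage 0.96 [401.1 113.2] [538.5 -60.9  91.8]
upright 1031 [  0.3 -49.8 146.6] [-23.3 -56.3 140.1] [ 22.4 -45.3 149.4]
saddle [-35.1 -86.   88.2] [34.1 41.  94. ]
lever 1797 [-75.2  10.5 103.2] [ 12.6  35.7 131.5]
-80 2 [-75.1  28.1 125.2]
-70 154 [-68.9  28.6 128.4]
-60 185 [-60.4  28.3 125.9]
-50 165 [-49.9  27.3 123.4]
-40 165 [-40.   26.5 121.3]
-30 170 [-30.   25.8 119.2]
-20 168 [-20.   24.9 117.1]
-10 230 [ -9.3  24.1 113.5]
0 358 [  0.2  23.9 113.2]
10 200 [  8.3  23.5 109.6]
```

View pics/w4.png

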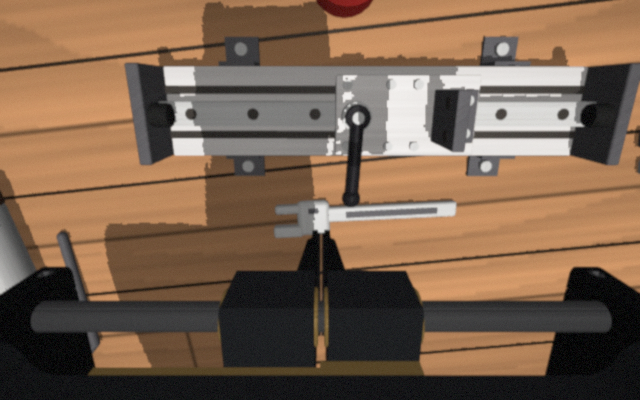

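Lever now at about 1.5 rad (ball (351,199), hub (357,117)), carriage not moved. Now I take hold of the upright at (455,118).

Emit:
{"api": "jog_arm", "payload": {
  "motion": [
    [0, 0, 0, 31, 52, 0, 40],
    [0, 0, 0, 30, 52, 0, 40],
    [0, 0, 0, 0, 0, 0, 40],
    [0, 0, 0, 0, 0, 0, 40]
  ]
}}

```text
t: 8.95
eef_pos: [532.4, -92.4, 312.9]
tcp_rot: [-3.141, 0.003, -0.107]
ft_force: [-0.1, -0.6, -0.4]
opening: 0.369
grip_force: 0.0
```

Emit:
{"api": "jog_arm", "payload": {
  "motion": [
    [0, 0, 0, 0, 0, 45, 40],
    [0, 0, 0, 0, 0, 45, 40],
    [0, 0, 0, 0, 0, 25, 40],
    [0, 0, 0, 0, 0, 14, 40],
    [0, 0, 0, 0, 0, 0, 40]
  ]
}}

```text
t: 9.57
eef_pos: [532.5, -92.1, 184.9]
tcp_rot: [-3.141, 0.001, -0.106]
ft_force: [0.6, 0.5, -0.2]
opening: 0.417
grip_force: 0.0
```

Emit:
{"api": "jog_arm", "payload": {
  "motion": [
    [0, 0, 0, 0, 0, 0, 20],
    [0, 0, 0, 0, 0, 0, 14],
    [0, 0, 0, 0, 0, 0, 12],
    [0, 0, 0, 0, 0, 0, 5],
    [0, 0, 0, 0, 0, 0, 5],
    [0, 0, 0, 0, 0, 0, 5]
  ]
}}

```text
t: 10.32
eef_pos: [532.8, -93.1, 185.6]
tcp_rot: [3.141, -0.001, -0.107]
ft_force: [-1.4, -1.0, 5.3]
opening: 0.101
grip_force: 30.0
```

Emit:
{"api": "jog_arm", "payload": {
  "motion": [
    [0, 0, 0, 0, -5, 0, 5]
  ]
}}

```text
t: 10.45
eef_pos: [533.3, -88.3, 185.6]
tcp_rot: [3.141, -0.001, -0.107]
ft_force: [-2.0, -2.8, 5.4]
opening: 0.104
grip_force: 30.0
```

Emit:
{"api": "jog_arm", "payload": {
  "motion": [
    [0, 0, 0, 0, -5, 0, 5]
  ]
}}

```text
t: 10.58
eef_pos: [533.9, -83.2, 185.6]
tcp_rot: [3.141, -0.001, -0.107]
ft_force: [-2.0, -1.8, 5.4]
opening: 0.107
grip_force: 30.0
```

Emit:
{"api": "jog_arm", "payload": {
  "motion": [
    [0, 0, 0, 0, -5, 0, 5]
  ]
}}

```text
t: 10.7
eef_pos: [534.4, -78.2, 185.6]
tcp_rot: [3.141, -0.001, -0.107]
ft_force: [-2.2, -2.7, 5.6]
opening: 0.103
grip_force: 30.0
```

Emit:
{"api": "jog_arm", "payload": {
  "motion": [
    [0, 0, 0, 0, -5, 0, 5]
  ]
}}

```text
t: 10.82
eef_pos: [535.0, -73.2, 185.6]
tcp_rot: [3.141, -0.001, -0.107]
ft_force: [-1.3, -3.6, 6.2]
opening: 0.103
grip_force: 30.0
```

Emit:
{"api": "jog_arm", "payload": {
  "motion": [
    [0, 0, 0, 0, -5, 0, 5]
  ]
}}

```text
t: 10.95
eef_pos: [535.5, -68.2, 185.6]
tcp_rot: [3.141, -0.001, -0.107]
ft_force: [-1.3, -2.6, 6.2]
opening: 0.106
grip_force: 30.0
```

Emit:
{"api": "jog_arm", "payload": {
  "motion": [
    [0, 0, 0, 0, -5, 0, 5]
  ]
}}

```text
t: 11.08
eef_pos: [536.1, -63.2, 185.6]
tcp_rot: [3.141, -0.001, -0.107]
ft_force: [-1.6, -3.0, 5.4]
opening: 0.101
grip_force: 30.0
```

Emit:
{"api": "jog_arm", "payload": {
  "motion": [
    [0, 0, 0, 0, -5, 0, 5]
  ]
}}

```text
t: 11.2
eef_pos: [536.6, -58.3, 185.6]
tcp_rot: [3.141, -0.001, -0.107]
ft_force: [-1.7, -2.1, 5.5]
opening: 0.103
grip_force: 30.0
```

Emit:
{"api": "jog_arm", "payload": {
  "motion": [
    [0, 0, 0, 0, -5, 0, 5]
  ]
}}

```text
t: 11.32
eef_pos: [537.1, -53.3, 185.6]
tcp_rot: [3.141, -0.001, -0.107]
ft_force: [-0.7, -2.1, 6.6]
opening: 0.105
grip_force: 30.0
```

Emit:
{"api": "jog_arm", "payload": {
  "motion": [
    [0, 0, 0, 0, -5, 0, 5]
  ]
}}

```text
t: 11.45
eef_pos: [537.7, -48.3, 185.6]
tcp_rot: [3.141, -0.001, -0.107]
ft_force: [-0.9, -2.8, 6.7]
opening: 0.103
grip_force: 30.0
```

Emit:
{"api": "jog_arm", "payload": {
  "motion": [
    [0, 0, 0, 0, -5, 0, 5]
  ]
}}

```text
t: 11.58
eef_pos: [538.2, -43.3, 185.6]
tcp_rot: [3.141, -0.001, -0.107]
ft_force: [-0.6, -2.6, 5.5]
opening: 0.102
grip_force: 30.0
```

Emit:
{"api": "jog_arm", "payload": {
  "motion": [
    [0, 0, 0, 0, -5, 0, 5]
  ]
}}

```text
t: 11.7
eef_pos: [538.7, -38.4, 185.6]
tcp_rot: [3.141, -0.001, -0.107]
ft_force: [-1.5, -2.3, 5.8]
opening: 0.104
grip_force: 30.0
```

Emit:
{"api": "jog_arm", "payload": {
  "motion": [
    [0, 0, 0, 0, -5, 0, 5]
  ]
}}

```text
t: 11.82
eef_pos: [539.3, -33.4, 185.6]
tcp_rot: [3.141, -0.001, -0.107]
ft_force: [-1.6, -2.6, 6.3]
opening: 0.104
grip_force: 30.0
```

Emit:
{"api": "jog_arm", "payload": {
  "motion": [
    [0, 0, 0, 0, -5, 0, 5]
  ]
}}

```text
t: 11.95
eef_pos: [539.8, -28.5, 185.6]
tcp_rot: [3.141, -0.001, -0.107]
ft_force: [-1.8, -2.8, 6.1]
opening: 0.102
grip_force: 30.0
```

Emit:
{"api": "jog_arm", "payload": {
  "motion": [
    [0, 0, 0, 0, -5, 0, 5]
  ]
}}

```text
t: 12.08
eef_pos: [540.3, -23.4, 185.6]
tcp_rot: [3.141, -0.001, -0.107]
ft_force: [-1.5, -2.0, 5.7]
opening: 0.106
grip_force: 30.0
```

Emit:
{"api": "jog_arm", "payload": {
  "motion": [
    [0, 0, 0, 0, -5, 0, 5]
  ]
}}

```text
t: 12.2
eef_pos: [540.9, -18.5, 185.6]
tcp_rot: [3.141, -0.001, -0.107]
ft_force: [-2.4, -1.4, 6.0]
opening: 0.104
grip_force: 30.0
```

Emit:
{"api": "jog_arm", "payload": {
  "motion": [
    [0, 0, 0, 0, -5, 0, 5]
  ]
}}

```text
t: 12.32
eef_pos: [541.4, -13.6, 185.6]
tcp_rot: [3.141, -0.001, -0.107]
ft_force: [-1.7, -6.1, 6.3]
opening: 0.107
grip_force: 30.0
```

Emit:
{"api": "jog_arm", "payload": {
  "motion": [
    [0, 0, 0, 0, -5, 0, 5]
  ]
}}

```text
t: 12.45
eef_pos: [541.9, -8.9, 185.6]
tcp_rot: [3.141, -0.001, -0.107]
ft_force: [-2.5, -7.5, 6.0]
opening: 0.105
grip_force: 30.0
```

Emit:
{"api": "jog_arm", "payload": {
  "motion": [
    [0, 0, 0, 0, -5, 0, 5]
  ]
}}

```text
t: 12.58
eef_pos: [542.4, -4.2, 185.6]
tcp_rot: [3.14, -0.001, -0.107]
ft_force: [-2.2, -9.8, 5.6]
opening: 0.104
grip_force: 30.0
```

Emit:
{"api": "jog_arm", "payload": {
  "motion": [
    [0, 0, 0, 0, -5, 0, 5]
  ]
}}

```text
t: 12.7
eef_pos: [543.0, 0.9, 185.6]
tcp_rot: [3.141, -0.001, -0.107]
ft_force: [-1.7, -7.1, 6.3]
opening: 0.105
grip_force: 30.0
```

Emit:
{"api": "jog_arm", "payload": {
  "motion": [
    [0, 0, 0, 0, -5, 0, 5]
  ]
}}

```text
t: 12.82
eef_pos: [543.5, 6.1, 185.6]
tcp_rot: [3.141, -0.001, -0.107]
ft_force: [-1.2, -4.0, 5.6]
opening: 0.104
grip_force: 30.0
```

Emit:
{"api": "jog_arm", "payload": {
  "motion": [
    [0, 0, 0, 0, -5, 0, 5]
  ]
}}

```text
t: 12.95
eef_pos: [544.1, 11.3, 185.6]
tcp_rot: [3.141, -0.001, -0.107]
ft_force: [-1.6, -2.1, 5.8]
opening: 0.105
grip_force: 30.0
```

Emit:
{"api": "jog_arm", "payload": {
  "motion": [
    [0, 0, 0, 0, -5, 0, 5]
  ]
}}

```text
t: 13.08
eef_pos: [544.6, 16.3, 185.6]
tcp_rot: [3.141, -0.001, -0.107]
ft_force: [-0.7, -2.7, 5.0]
opening: 0.104
grip_force: 30.0
```

Emit:
{"api": "jog_arm", "payload": {
  "motion": [
    [0, 0, 0, 0, -5, 0, 5]
  ]
}}

```text
t: 13.2
eef_pos: [545.2, 21.3, 185.6]
tcp_rot: [3.141, -0.001, -0.107]
ft_force: [-1.6, -2.7, 5.9]
opening: 0.103
grip_force: 30.0
```

Emit:
{"api": "jog_arm", "payload": {
  "motion": [
    [0, 0, 0, 0, -5, 0, 5]
  ]
}}

```text
t: 13.32
eef_pos: [545.7, 26.3, 185.6]
tcp_rot: [3.141, -0.001, -0.107]
ft_force: [-0.8, -3.1, 6.8]
opening: 0.104
grip_force: 30.0
```

Emit:
{"api": "jog_arm", "payload": {
  "motion": [
    [0, 0, 0, 0, -5, 0, 5]
  ]
}}

```text
t: 13.45
eef_pos: [546.2, 31.3, 185.6]
tcp_rot: [3.141, -0.001, -0.107]
ft_force: [-1.5, -2.6, 5.4]
opening: 0.104
grip_force: 30.0
```

Emit:
{"api": "jog_arm", "payload": {
  "motion": [
    [0, 0, 0, 0, -5, 0, 5]
  ]
}}

```text
t: 13.58
eef_pos: [546.8, 36.2, 185.6]
tcp_rot: [3.141, -0.001, -0.107]
ft_force: [-1.8, -3.1, 5.0]
opening: 0.105
grip_force: 30.0
```

Emit:
{"api": "jog_arm", "payload": {
  "motion": [
    [0, 0, 0, 0, -5, 0, 5]
  ]
}}

```text
t: 13.7
eef_pos: [547.3, 41.2, 185.6]
tcp_rot: [3.141, -0.001, -0.107]
ft_force: [-1.6, -2.9, 6.0]
opening: 0.106
grip_force: 30.0
```

Emit:
{"api": "jog_arm", "payload": {
  "motion": [
    [0, 0, 0, 0, -2.5, 0, 5],
    [0, 0, 0, 0, -2.5, 0, 5]
  ]
}}

```text
t: 13.95
eef_pos: [547.9, 46.2, 185.6]
tcp_rot: [3.141, -0.001, -0.107]
ft_force: [-1.5, -2.8, 6.0]
opening: 0.103
grip_force: 30.0
```

Emit:
{"api": "jog_arm", "payload": {
  "motion": [
    [0, 0, 0, 0, -1.5, 0, 5],
    [0, 0, 0, 0, -1.5, 0, 5],
    [0, 0, 0, 0, -1.5, 0, 5],
    [0, 0, 0, 0, -1.5, 0, 5]
  ]
}}

```text
t: 14.45
eef_pos: [548.5, 52.0, 185.6]
tcp_rot: [3.141, -0.001, -0.107]
ft_force: [-1.2, -1.6, 4.8]
opening: 0.102
grip_force: 30.0
```

Emit:
{"api": "jog_arm", "payload": {
  "motion": [
    [0, 0, 0, 0, -1, 0, 5],
    [0, 0, 0, 0, -1, 0, 5]
  ]
}}

```text
t: 14.7
eef_pos: [548.7, 54.0, 185.6]
tcp_rot: [3.141, -0.001, -0.107]
ft_force: [-0.4, -3.0, 4.8]
opening: 0.104
grip_force: 30.0
```

Tight spot near y ≈ −5 (from the left run). Now creep up to the left buffer.

Emit:
{"api": "jog_arm", "payload": {
  "motion": [
    [0, 0, 0, 0, -1, 0, 5],
    [0, 0, 0, 0, -1, 0, 5]
  ]
}}

```text
t: 14.95
eef_pos: [548.9, 56.0, 185.6]
tcp_rot: [3.141, -0.001, -0.107]
ft_force: [-0.8, -1.5, 4.9]
opening: 0.104
grip_force: 30.0
```

Emit:
{"api": "jog_arm", "payload": {
  "motion": [
    [0, 0, 0, 0, -1, 0, 5],
    [0, 0, 0, 0, -0.5, 0, 5],
    [0, 0, 0, 0, 0, 0, 5]
  ]
}}

```text
t: 15.32
eef_pos: [549.1, 57.6, 185.6]
tcp_rot: [3.141, -0.001, -0.107]
ft_force: [0.1, -1.2, 4.9]
opening: 0.104
grip_force: 30.0
```

Emit:
{"api": "jog_arm", "payload": {
  "motion": [
    [0, 0, 0, 0, -0.5, 0, 5],
    [0, 0, 0, 0, -0.5, 0, 5],
    [0, 0, 0, 0, 0, 0, 5]
  ]
}}

```text
t: 15.7
eef_pos: [549.2, 58.4, 185.6]
tcp_rot: [3.141, -0.001, -0.107]
ft_force: [-1.1, -3.6, 5.6]
opening: 0.101
grip_force: 30.0
```

Emit:
{"api": "jog_arm", "payload": {
  "motion": [
    [0, 0, 0, 0, -0.5, 0, 5],
    [0, 0, 0, 0, -0.5, 0, 5],
    [0, 0, 0, 0, 0, 0, 5]
  ]
}}

```text
t: 16.08
eef_pos: [549.3, 59.1, 185.6]
tcp_rot: [3.141, -0.001, -0.107]
ft_force: [-1.3, -5.2, 5.6]
opening: 0.102
grip_force: 30.0
```

Emit:
{"api": "jog_arm", "payload": {
  "motion": [
    [0, 0, 0, 0, -0.5, 0, 5],
    [0, 0, 0, 0, -0.5, 0, 5],
    [0, 0, 0, 0, 0, 0, 5]
  ]
}}

```text
t: 16.45
eef_pos: [549.3, 59.8, 185.6]
tcp_rot: [3.14, -0.001, -0.107]
ft_force: [-2.1, -8.9, 6.0]
opening: 0.102
grip_force: 30.0
```

Emit:
{"api": "jog_arm", "payload": {
  "motion": [
    [0, 0, 0, 0, -0.5, 0, 5],
    [0, 0, 0, 0, 0, 0, 5],
    [0, 0, 0, 0, 0, 0, 5]
  ]
}}

```text
t: 16.82
eef_pos: [549.4, 60.2, 185.6]
tcp_rot: [3.14, -0.001, -0.107]
ft_force: [-2.1, -10.2, 6.0]
opening: 0.109
grip_force: 30.0
```

Emit:
{"api": "jog_arm", "payload": {
  "motion": [
    [0, 0, 0, 0, 2, 0, 5],
    [0, 0, 0, 0, 5, 0, 5],
    [0, 0, 0, 0, 5, 0, 5],
    [0, 0, 0, 0, 5, 0, 5],
    [0, 0, 0, 0, 5, 0, 5],
    [0, 0, 0, 0, 5, 0, 5],
    [0, 0, 0, 0, 5, 0, 5],
    [0, 0, 0, 0, 5, 0, 5],
    [0, 0, 0, 0, 5, 0, 5],
    [0, 0, 0, 0, 2, 0, 5]
  ]
}}

```text
t: 18.08
eef_pos: [544.8, 17.5, 185.6]
tcp_rot: [-3.141, -0.001, -0.107]
ft_force: [0.1, 3.4, 6.0]
opening: 0.099
grip_force: 30.0
```

Emit:
{"api": "jog_arm", "payload": {
  "motion": [
    [0, 0, 0, 0, 2, 0, 5]
  ]
}}

```text
t: 18.2
eef_pos: [544.6, 15.6, 185.6]
tcp_rot: [-3.141, -0.001, -0.107]
ft_force: [-0.1, 3.0, 5.6]
opening: 0.1
grip_force: 30.0
```

Emit:
{"api": "jog_arm", "payload": {
  "motion": [
    [0, 0, 0, 0, 2, 0, 5]
  ]
}}

```text
t: 18.32
eef_pos: [544.3, 13.7, 185.6]
tcp_rot: [-3.141, -0.001, -0.107]
ft_force: [-0.1, 3.0, 5.7]
opening: 0.102
grip_force: 30.0
```

Emit:
{"api": "jog_arm", "payload": {
  "motion": [
    [0, 0, 0, 0, 2, 0, 5]
  ]
}}

```text
t: 18.45
eef_pos: [544.1, 11.7, 185.6]
tcp_rot: [-3.141, -0.001, -0.107]
ft_force: [-0.1, 2.0, 5.5]
opening: 0.105
grip_force: 30.0
```

Emit:
{"api": "jog_arm", "payload": {
  "motion": [
    [0, 0, 0, 0, 2, 0, 5]
  ]
}}

```text
t: 18.58
eef_pos: [543.9, 9.7, 185.6]
tcp_rot: [-3.141, -0.001, -0.107]
ft_force: [-0.8, 3.0, 5.8]
opening: 0.105
grip_force: 30.0
```

Emit:
{"api": "jog_arm", "payload": {
  "motion": [
    [0, 0, 0, 0, 2, 0, 5]
  ]
}}

```text
t: 18.7
eef_pos: [543.7, 7.7, 185.6]
tcp_rot: [-3.141, -0.001, -0.107]
ft_force: [-0.0, 3.2, 5.2]
opening: 0.105
grip_force: 30.0
```

Emit:
{"api": "jog_arm", "payload": {
  "motion": [
    [0, 0, 0, 0, 2, 0, 5]
  ]
}}

```text
t: 18.82
eef_pos: [543.5, 5.7, 185.6]
tcp_rot: [-3.141, -0.001, -0.107]
ft_force: [-0.8, 3.7, 5.9]
opening: 0.105
grip_force: 30.0
```

Emit:
{"api": "jog_arm", "payload": {
  "motion": [
    [0, 0, 0, 0, 2, 0, 5]
  ]
}}

```text
t: 18.95
eef_pos: [543.3, 3.9, 185.6]
tcp_rot: [-3.141, -0.001, -0.107]
ft_force: [0.3, 5.8, 6.5]
opening: 0.103
grip_force: 30.0
```

Emit:
{"api": "jog_arm", "payload": {
  "motion": [
    [0, 0, 0, 0, 2, 0, 5]
  ]
}}

```text
t: 19.08
eef_pos: [543.1, 2.1, 185.6]
tcp_rot: [-3.141, -0.001, -0.107]
ft_force: [0.1, 5.9, 4.7]
opening: 0.106
grip_force: 30.0
```

Emit:
{"api": "jog_arm", "payload": {
  "motion": [
    [0, 0, 0, 0, 2, 0, 5]
  ]
}}

```text
t: 19.2
eef_pos: [542.9, 0.2, 185.6]
tcp_rot: [-3.141, -0.001, -0.107]
ft_force: [-0.4, 7.5, 5.2]
opening: 0.107
grip_force: 30.0
```

Emit:
{"api": "jog_arm", "payload": {
  "motion": [
    [0, 0, 0, 0, 2, 0, 5]
  ]
}}

```text
t: 19.32
eef_pos: [542.7, -1.7, 185.6]
tcp_rot: [-3.141, -0.001, -0.107]
ft_force: [0.1, 8.6, 6.0]
opening: 0.104
grip_force: 30.0
```

Emit:
{"api": "jog_arm", "payload": {
  "motion": [
    [0, 0, 0, 0, 2, 0, 5]
  ]
}}

```text
t: 19.45
eef_pos: [542.5, -3.7, 185.6]
tcp_rot: [-3.14, -0.001, -0.107]
ft_force: [0.4, 8.2, 6.9]
opening: 0.102
grip_force: 30.0
```

Emit:
{"api": "jog_arm", "payload": {
  "motion": [
    [0, 0, 0, 0, 2, 0, 5]
  ]
}}

```text
t: 19.58
eef_pos: [542.2, -5.6, 185.6]
tcp_rot: [-3.14, -0.001, -0.107]
ft_force: [1.0, 8.2, 5.2]
opening: 0.1
grip_force: 30.0
```

Emit:
{"api": "jog_arm", "payload": {
  "motion": [
    [0, 0, 0, 0, 2, 0, 5]
  ]
}}

```text
t: 19.7
eef_pos: [542.1, -7.7, 185.6]
tcp_rot: [-3.141, -0.001, -0.107]
ft_force: [0.6, 7.4, 6.8]
opening: 0.101
grip_force: 30.0
```

Emit:
{"api": "jog_arm", "payload": {
  "motion": [
    [0, 0, 0, 0, 2, 0, 5]
  ]
}}

```text
t: 19.82
eef_pos: [541.8, -9.8, 185.6]
tcp_rot: [-3.141, -0.001, -0.107]
ft_force: [0.7, 5.1, 5.1]
opening: 0.102
grip_force: 30.0
```

Emit:
{"api": "jog_arm", "payload": {
  "motion": [
    [0, 0, 0, 0, 2, 0, 5]
  ]
}}

```text
t: 19.95
eef_pos: [541.6, -11.8, 185.6]
tcp_rot: [-3.141, -0.001, -0.107]
ft_force: [-1.0, 6.1, 5.7]
opening: 0.103
grip_force: 30.0
```

Emit:
{"api": "jog_arm", "payload": {
  "motion": [
    [0, 0, 0, 0, 2, 0, 5]
  ]
}}

```text
t: 20.08
eef_pos: [541.4, -14.0, 185.6]
tcp_rot: [-3.141, -0.001, -0.107]
ft_force: [0.1, 4.6, 5.2]
opening: 0.103
grip_force: 30.0
```

Emit:
{"api": "jog_arm", "payload": {
  "motion": [
    [0, 0, 0, 0, 2, 0, 5]
  ]
}}

```text
t: 20.2
eef_pos: [541.1, -16.0, 185.6]
tcp_rot: [-3.141, -0.001, -0.107]
ft_force: [0.0, 3.0, 6.2]
opening: 0.108
grip_force: 30.0
```

Emit:
{"api": "jog_arm", "payload": {
  "motion": [
    [0, 0, 0, 0, 2, 0, 5]
  ]
}}

```text
t: 20.32
eef_pos: [540.9, -18.1, 185.6]
tcp_rot: [-3.141, -0.001, -0.107]
ft_force: [-0.4, 2.8, 5.8]
opening: 0.104
grip_force: 30.0
```

Emit:
{"api": "jog_arm", "payload": {
  "motion": [
    [0, 0, 0, 0, 2, 0, 5]
  ]
}}

```text
t: 20.45
eef_pos: [540.7, -20.1, 185.6]
tcp_rot: [-3.141, -0.001, -0.107]
ft_force: [-0.8, 2.9, 5.9]
opening: 0.107
grip_force: 30.0
```

Emit:
{"api": "jog_arm", "payload": {
  "motion": [
    [0, 0, 0, 0, 2, 0, 5]
  ]
}}

```text
t: 20.58
eef_pos: [540.5, -22.1, 185.6]
tcp_rot: [-3.141, -0.001, -0.107]
ft_force: [-0.2, 3.2, 5.6]
opening: 0.103
grip_force: 30.0
```

The tight spot centres at about y = −4.5. On to the right buffer.

Emit:
{"api": "jog_arm", "payload": {
  "motion": [
    [0, 0, 0, 0, 5, 0, 5],
    [0, 0, 0, 0, 5, 0, 5],
    [0, 0, 0, 0, 5, 0, 5],
    [0, 0, 0, 0, 5, 0, 5],
    [0, 0, 0, 0, 5, 0, 5],
    [0, 0, 0, 0, 5, 0, 5],
    [0, 0, 0, 0, 5, 0, 5],
    [0, 0, 0, 0, 5, 0, 5],
    [0, 0, 0, 0, 5, 0, 5],
    [0, 0, 0, 0, 5, 0, 5]
  ]
}}

```text
t: 21.82
eef_pos: [535.1, -71.9, 185.6]
tcp_rot: [-3.141, -0.001, -0.107]
ft_force: [-0.9, 2.4, 5.6]
opening: 0.105
grip_force: 30.0
```

Emit:
{"api": "jog_arm", "payload": {
  "motion": [
    [0, 0, 0, 0, 5, 0, 5],
    [0, 0, 0, 0, 5, 0, 5],
    [0, 0, 0, 0, 5, 0, 5],
    [0, 0, 0, 0, 5, 0, 5],
    [0, 0, 0, 0, 5, 0, 5],
    [0, 0, 0, 0, 5, 0, 5],
    [0, 0, 0, 0, 5, 0, 5],
    [0, 0, 0, 0, 5, 0, 5],
    [0, 0, 0, 0, 5, 0, 5],
    [0, 0, 0, 0, 5, 0, 5]
  ]
}}

```text
t: 23.08
eef_pos: [529.7, -121.7, 185.6]
tcp_rot: [-3.141, -0.001, -0.107]
ft_force: [-0.5, 3.4, 5.4]
opening: 0.104
grip_force: 30.0
```

Emit:
{"api": "jog_arm", "payload": {
  "motion": [
    [0, 0, 0, 0, 5, 0, 5],
    [0, 0, 0, 0, 5, 0, 5],
    [0, 0, 0, 0, 5, 0, 5],
    [0, 0, 0, 0, 5, 0, 5],
    [0, 0, 0, 0, 5, 0, 5],
    [0, 0, 0, 0, 5, 0, 5],
    [0, 0, 0, 0, 5, 0, 5],
    [0, 0, 0, 0, 5, 0, 5],
    [0, 0, 0, 0, 5, 0, 5],
    [0, 0, 0, 0, 5, 0, 5]
  ]
}}

```text
t: 24.32
eef_pos: [524.4, -171.4, 185.6]
tcp_rot: [-3.141, -0.0, -0.107]
ft_force: [-0.4, 2.6, 6.0]
opening: 0.105
grip_force: 30.0
```

Emit:
{"api": "jog_arm", "payload": {
  "motion": [
    [0, 0, 0, 0, 4, 0, 5],
    [0, 0, 0, 0, 4, 0, 5],
    [0, 0, 0, 0, 4, 0, 5],
    [0, 0, 0, 0, 3, 0, 5],
    [0, 0, 0, 0, 2, 0, 5],
    [0, 0, 0, 0, 2, 0, 5],
    [0, 0, 0, 0, 2, 0, 5],
    [0, 0, 0, 0, 1, 0, 5]
  ]
}}

```text
t: 25.32
eef_pos: [522.0, -193.2, 185.6]
tcp_rot: [-3.141, -0.0, -0.107]
ft_force: [-2.0, 2.8, 7.1]
opening: 0.1
grip_force: 30.0
```

Emit:
{"api": "jog_arm", "payload": {
  "motion": [
    [0, 0, 0, 0, 1, 0, 5],
    [0, 0, 0, 0, 1, 0, 5],
    [0, 0, 0, 0, 1, 0, 5],
    [0, 0, 0, 0, 1, 0, 5],
    [0, 0, 0, 0, 1, 0, 5],
    [0, 0, 0, 0, 1, 0, 5],
    [0, 0, 0, 0, 0, 0, 5]
  ]
}}

```text
t: 26.2
eef_pos: [521.4, -199.2, 185.6]
tcp_rot: [-3.142, -0.0, -0.107]
ft_force: [-1.2, 2.1, 6.4]
opening: 0.105
grip_force: 30.0
```

Emit:
{"api": "jog_arm", "payload": {
  "motion": [
    [0, 0, 0, 0, 0.5, 0, 5],
    [0, 0, 0, 0, 0.5, 0, 5],
    [0, 0, 0, 0, 0, 0, 5]
  ]
}}

```text
t: 26.58
eef_pos: [521.3, -200.1, 185.6]
tcp_rot: [-3.141, -0.0, -0.107]
ft_force: [-1.2, 3.0, 5.9]
opening: 0.103
grip_force: 30.0
```

Emit:
{"api": "jog_arm", "payload": {
  "motion": [
    [0, 0, 0, 0, 0.5, 0, 5],
    [0, 0, 0, 0, 0.5, 0, 5],
    [0, 0, 0, 0, 0, 0, 5]
  ]
}}

```text
t: 26.95
eef_pos: [521.2, -201.1, 185.6]
tcp_rot: [-3.141, -0.0, -0.107]
ft_force: [-1.7, 1.9, 6.9]
opening: 0.101
grip_force: 30.0
```

Emit:
{"api": "jog_arm", "payload": {
  "motion": [
    [0, 0, 0, 0, 0.5, 0, 5],
    [0, 0, 0, 0, 0.5, 0, 5],
    [0, 0, 0, 0, 0, 0, 5]
  ]
}}

```text
t: 27.32
eef_pos: [521.1, -201.8, 185.6]
tcp_rot: [-3.141, -0.0, -0.107]
ft_force: [-0.6, 4.7, 6.8]
opening: 0.103
grip_force: 30.0
```

Emit:
{"api": "jog_arm", "payload": {
  "motion": [
    [0, 0, 0, 0, 0.5, 0, 5],
    [0, 0, 0, 0, 0.5, 0, 5],
    [0, 0, 0, 0, 0, 0, 5]
  ]
}}

```text
t: 27.7
eef_pos: [521.0, -202.5, 185.6]
tcp_rot: [-3.141, -0.0, -0.107]
ft_force: [1.1, 8.0, 6.9]
opening: 0.102
grip_force: 30.0
```

Emit:
{"api": "jog_arm", "payload": {
  "motion": [
    [0, 0, 0, 0, 0.5, 0, 5],
    [0, 0, 0, 0, 0.5, 0, 5],
    [0, 0, 0, 0, 0, 0, 5]
  ]
}}

```text
t: 28.08
eef_pos: [520.9, -203.1, 185.6]
tcp_rot: [-3.14, -0.0, -0.107]
ft_force: [1.0, 10.2, 6.8]
opening: 0.11
grip_force: 30.0
```

Emit:
{"api": "jog_arm", "payload": {
  "motion": [
    [0, 0, 0, 0, 0, 0, 5],
    [0, 0, 0, 0, 0, 0, 5]
  ]
}}

```text
t: 28.32
eef_pos: [521.0, -203.2, 185.6]
tcp_rot: [-3.14, -0.0, -0.107]
ft_force: [0.4, 10.5, 7.0]
opening: 0.101
grip_force: 30.0
```

Emit:
{"api": "jog_arm", "payload": {
  "motion": [
    [0, 0, 0, 0, -3, 0, 5],
    [0, 0, 0, 0, -6, 0, 5],
    [0, 0, 0, 0, -6, 0, 5],
    [0, 0, 0, 0, -6, 0, 5],
    [0, 0, 0, 0, -6, 0, 5],
    [0, 0, 0, 0, -6, 0, 5],
    [0, 0, 0, 0, -6, 0, 5],
    [0, 0, 0, 0, -6, 0, 5],
    [0, 0, 0, 0, -6, 0, 5],
    [0, 0, 0, 0, -6, 0, 5]
  ]
}}

```text
t: 29.58
eef_pos: [526.9, -147.8, 185.6]
tcp_rot: [3.141, -0.001, -0.107]
ft_force: [-1.8, -2.7, 5.7]
opening: 0.1
grip_force: 30.0
```

Emit:
{"api": "jog_arm", "payload": {
  "motion": [
    [0, 0, 0, 0, -6, 0, 5],
    [0, 0, 0, 0, -6, 0, 5],
    [0, 0, 0, 0, -6, 0, 5],
    [0, 0, 0, 0, -6, 0, 5],
    [0, 0, 0, 0, -6, 0, 5],
    [0, 0, 0, 0, -6, 0, 5],
    [0, 0, 0, 0, -6, 0, 5],
    [0, 0, 0, 0, -6, 0, 5],
    [0, 0, 0, 0, -6, 0, 5],
    [0, 0, 0, 0, -6, 0, 5]
  ]
}}

```text
t: 30.82
eef_pos: [533.4, -88.1, 185.6]
tcp_rot: [3.141, -0.001, -0.107]
ft_force: [-2.5, -2.3, 6.1]
opening: 0.103
grip_force: 30.0
```

Emit:
{"api": "jog_arm", "payload": {
  "motion": [
    [0, 0, 0, 0, -6, 0, 5],
    [0, 0, 0, 0, -6, 0, 5],
    [0, 0, 0, 0, -6, 0, 5],
    [0, 0, 0, 0, -6, 0, 5],
    [0, 0, 0, 0, -6, 0, 5],
    [0, 0, 0, 0, -6, 0, 5],
    [0, 0, 0, 0, -6, 0, 5],
    [0, 0, 0, 0, -6, 0, 5],
    [0, 0, 0, 0, -6, 0, 5],
    [0, 0, 0, 0, -3, 0, 5]
  ]
}}

```text
t: 32.08
eef_pos: [539.5, -31.3, 185.6]
tcp_rot: [3.141, -0.001, -0.107]
ft_force: [-1.2, -1.6, 5.9]
opening: 0.11
grip_force: 30.0
```

Emit:
{"api": "jog_arm", "payload": {
  "motion": [
    [0, 0, 0, 0, -2, 0, 5]
  ]
}}

```text
t: 32.2
eef_pos: [539.7, -29.4, 185.6]
tcp_rot: [3.141, -0.001, -0.107]
ft_force: [-2.2, -2.6, 5.0]
opening: 0.104
grip_force: 30.0
```

Emit:
{"api": "jog_arm", "payload": {
  "motion": [
    [0, 0, 0, 0, -2, 0, 5]
  ]
}}

```text
t: 32.33
eef_pos: [539.9, -27.4, 185.6]
tcp_rot: [3.141, -0.001, -0.107]
ft_force: [-0.6, -2.9, 6.0]
opening: 0.106
grip_force: 30.0
```

Emit:
{"api": "jog_arm", "payload": {
  "motion": [
    [0, 0, 0, 0, -2, 0, 5]
  ]
}}

```text
t: 32.45
eef_pos: [540.1, -25.5, 185.6]
tcp_rot: [3.141, -0.001, -0.107]
ft_force: [-1.5, -1.0, 6.4]
opening: 0.103
grip_force: 30.0
```

Emit:
{"api": "jog_arm", "payload": {
  "motion": [
    [0, 0, 0, 0, -2, 0, 5]
  ]
}}

```text
t: 32.58
eef_pos: [540.4, -23.5, 185.6]
tcp_rot: [3.141, -0.001, -0.107]
ft_force: [-1.3, -2.3, 5.5]
opening: 0.107
grip_force: 30.0
```

Emit:
{"api": "jog_arm", "payload": {
  "motion": [
    [0, 0, 0, 0, -2, 0, 5]
  ]
}}

```text
t: 32.7
eef_pos: [540.6, -21.5, 185.6]
tcp_rot: [3.141, -0.001, -0.107]
ft_force: [-0.9, -2.4, 5.7]
opening: 0.101
grip_force: 30.0
```

Emit:
{"api": "jog_arm", "payload": {
  "motion": [
    [0, 0, 0, 0, -2, 0, 5]
  ]
}}

```text
t: 32.83
eef_pos: [540.8, -19.5, 185.6]
tcp_rot: [3.141, -0.001, -0.107]
ft_force: [-0.4, -2.5, 5.6]
opening: 0.1
grip_force: 30.0
```

Emit:
{"api": "jog_arm", "payload": {
  "motion": [
    [0, 0, 0, 0, -2, 0, 5]
  ]
}}

```text
t: 32.95
eef_pos: [541.0, -17.6, 185.6]
tcp_rot: [3.141, -0.001, -0.107]
ft_force: [-2.1, -2.4, 6.0]
opening: 0.103
grip_force: 30.0
```

Emit:
{"api": "jog_arm", "payload": {
  "motion": [
    [0, 0, 0, 0, -2, 0, 5]
  ]
}}

```text
t: 33.08
eef_pos: [541.2, -15.6, 185.6]
tcp_rot: [3.141, -0.001, -0.107]
ft_force: [-1.3, -3.3, 6.5]
opening: 0.105
grip_force: 30.0
```

Emit:
{"api": "jog_arm", "payload": {
  "motion": [
    [0, 0, 0, 0, -2, 0, 5]
  ]
}}

```text
t: 33.2
eef_pos: [541.4, -13.7, 185.6]
tcp_rot: [3.141, -0.001, -0.107]
ft_force: [-2.1, -4.3, 6.9]
opening: 0.103
grip_force: 30.0
```

Emit:
{"api": "jog_arm", "payload": {
  "motion": [
    [0, 0, 0, 0, -2, 0, 5]
  ]
}}

```text
t: 33.33
eef_pos: [541.6, -11.9, 185.6]
tcp_rot: [3.141, -0.001, -0.107]
ft_force: [-1.9, -6.6, 6.8]
opening: 0.101
grip_force: 30.0
```

Emit:
{"api": "jog_arm", "payload": {
  "motion": [
    [0, 0, 0, 0, -2, 0, 5]
  ]
}}

```text
t: 33.45
eef_pos: [541.8, -10.1, 185.6]
tcp_rot: [3.141, -0.001, -0.107]
ft_force: [-2.8, -8.2, 7.0]
opening: 0.104
grip_force: 30.0
```

Emit:
{"api": "jog_arm", "payload": {
  "motion": [
    [0, 0, 0, 0, -2, 0, 5]
  ]
}}

```text
t: 33.58
eef_pos: [542.0, -8.1, 185.6]
tcp_rot: [3.14, -0.001, -0.107]
ft_force: [-2.5, -7.9, 5.8]
opening: 0.103
grip_force: 30.0
```

Emit:
{"api": "jog_arm", "payload": {
  "motion": [
    [0, 0, 0, 0, -2, 0, 5]
  ]
}}

```text
t: 33.7
eef_pos: [542.2, -6.2, 185.6]
tcp_rot: [3.14, -0.001, -0.107]
ft_force: [-2.1, -7.3, 5.4]
opening: 0.105
grip_force: 30.0
```

Emit:
{"api": "jog_arm", "payload": {
  "motion": [
    [0, 0, 0, 0, -2, 0, 5]
  ]
}}

```text
t: 33.83
eef_pos: [542.4, -4.2, 185.6]
tcp_rot: [3.14, -0.001, -0.107]
ft_force: [-2.1, -8.1, 6.0]
opening: 0.103
grip_force: 30.0
```

Emit:
{"api": "jog_arm", "payload": {
  "motion": [
    [0, 0, 0, 0, -2, 0, 5]
  ]
}}

```text
t: 33.95
eef_pos: [542.6, -2.2, 185.6]
tcp_rot: [3.14, -0.001, -0.107]
ft_force: [-3.0, -6.6, 6.0]
opening: 0.105
grip_force: 30.0
```

Emit:
{"api": "jog_arm", "payload": {
  "motion": [
    [0, 0, 0, 0, -2, 0, 5]
  ]
}}

```text
t: 34.08
eef_pos: [542.9, -0.1, 185.6]
tcp_rot: [3.141, -0.001, -0.107]
ft_force: [-2.1, -5.8, 6.8]
opening: 0.103
grip_force: 30.0
```

Emit:
{"api": "jog_arm", "payload": {
  "motion": [
    [0, 0, 0, 0, -2, 0, 5]
  ]
}}

```text
t: 34.2
eef_pos: [543.1, 2.0, 185.6]
tcp_rot: [3.141, -0.001, -0.107]
ft_force: [-1.5, -4.9, 5.8]
opening: 0.106
grip_force: 30.0
```

Emit:
{"api": "jog_arm", "payload": {
  "motion": [
    [0, 0, 0, 0, -2, 0, 5]
  ]
}}

```text
t: 34.33
eef_pos: [543.3, 4.1, 185.6]
tcp_rot: [3.141, -0.001, -0.107]
ft_force: [-1.6, -3.9, 5.5]
opening: 0.105
grip_force: 30.0
```

Both directions average to a centre of y ≈ −4.9. I go back there.

Emit:
{"api": "jog_arm", "payload": {
  "motion": [
    [0, 0, 0, 0, 2, 0, 5],
    [0, 0, 0, 0, 2, 0, 5],
    [0, 0, 0, 0, 2, 0, 5],
    [0, 0, 0, 0, 1.5, 0, 5],
    [0, 0, 0, 0, 0, 0, 5],
    [0, 0, 0, 0, 0, 0, 5]
  ]
}}

```text
t: 35.08
eef_pos: [542.6, -2.6, 185.6]
tcp_rot: [-3.141, -0.001, -0.107]
ft_force: [-0.9, 3.6, 4.9]
opening: 0.1
grip_force: 30.0
```

Emit:
{"api": "jog_arm", "payload": {
  "motion": [
    [0, 0, 0, 0, 1.2, 0, 5],
    [0, 0, 0, 0, 1.2, 0, 5],
    [0, 0, 0, 0, 0, 0, 5],
    [0, 0, 0, 0, 0, 0, 5],
    [0, 0, 0, 0, 0, 0, 5]
  ]
}}

```text
t: 35.7
eef_pos: [542.3, -5.0, 185.7]
tcp_rot: [-3.141, -0.001, -0.107]
ft_force: [-0.6, 3.6, 5.4]
opening: 0.103
grip_force: 30.0
```

Emit:
{"api": "jog_arm", "payload": {
  "motion": [
    [0, 0, 0, 0, 0, 0, 14],
    [0, 0, 0, 0, 0, 0, 24],
    [0, 0, 0, 0, 0, 0, 34],
    [0, 0, 0, 0, 0, 0, 36],
    [0, 0, 0, 0, 0, 0, 36]
  ]
}}

```text
t: 36.33
eef_pos: [542.1, -5.4, 185.2]
tcp_rot: [3.141, -0.0, -0.107]
ft_force: [0.2, 0.4, 0.0]
opening: 0.375
grip_force: 0.0
```

Emit:
{"api": "jog_arm", "payload": {
  "motion": [
    [0, 0, 0, 0, 0, -10, 36],
    [0, 0, 0, 0, 0, -30, 36],
    [0, 0, 0, 0, 0, -45, 36],
    [0, 0, 0, 0, 0, -45, 36],
    [0, 0, 0, -40, 0, 0, 36],
    [0, 0, 0, -20, 0, 0, 36],
    [0, 0, 0, 0, 0, 0, 36]
  ]
}}

```text
t: 37.2
eef_pos: [481.7, 1.2, 316.3]
tcp_rot: [3.141, -0.001, -0.107]
ft_force: [0.8, -0.2, -0.1]
opening: 0.378
grip_force: 0.0
```

```bash
python3 - <<'E'
from h import *
np.set_printoptions(precision=1,suppress=True)
c=env.read_camera("wrist"); save(c,"w5"); print(env.state()["eef_pos"])
P,uv=cloud(c); B=np.array([539,-42.6]); a=-.107
R=np.array([[np.cos(a),np.sin(a)],[-np.sin(a),np.cos(a)]])
L=np.c_[(P[:,:2]-B)@R.T,P[:,2]]
q=L[(L[:,2]>88)&(L[:,2]<94)&(abs(L[:,0])<36)&(abs(L[:,1])<190)]; print("saddle",q.min(0),q.max(0))
q=L[(L[:,2]>140)&(L[:,2]<152)&(abs(L[:,0])<26)];print("upright",len(q),q.mean(0),q.min(0),q.max(0))
q=L[(L[:,2]>103)&(L[:,2]<135)&(L[:,1]>70)&(L[:,0]>-85)]
for x in (-60,-40,-20,0):
    k=q[abs(q[:,0]-x)<5]; print(x,len(k),k.mean(0) if len(k) else "")
E
```

```text
[482.7   1.1 316.1]
saddle [-34.5   3.4  88.2] [ 35.  130.7  94. ]
upright 817 [  0.4  38.5 147.5] [-22.7  33.9 145.3] [ 22.6  43.1 149.9]
-60 190 [-60.5 116.2 126.1]
-40 168 [-40.  114.4 121.4]
-20 180 [-19.9 112.9 117.1]
0 360 [ -0.  110.3 113.2]
```

View pics/w5.png

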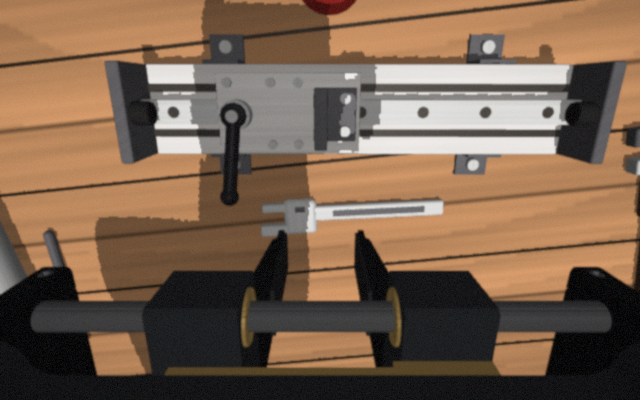

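The carriage stands on the tight spot (upright at (330,118)) with the lever open at about 1.47 rad (hub (232,116), ball (229,197)). Robot is clear and the wrench is undisturbed.

```bash
python3 -c "
from cell import env
print(env.job_done())"
```

```text
the job is handed in; nothing more can be done
None
```

I opened the clamp lever to about 1.47 rad, ran the carriage against the left buffer and then the right one (about 10 N each), left it released on the tight spot 38 mm left of the bed's middle (good to about 1 mm), and handed the job in at about 37 s.

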